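Unlock the lamp carriage and bring it up to the rail stop

TASK

The lamp on the optical rail has to go back to its set distance from the cuvette. With a fingertip run round the knurled rim, loosen the carriage's thumbscrew by two full turns anticlockwise seen from above, so that its point comes out of the hole in the rail, then push the carriage along the rail with the fingers, without ramming it, until it rests against the red rail stop. Do not pinch the screw or the carriage, do not turn the screw further or force the carriage while it is locked, and leave the cuvette in its holder and the vials, pot, bottle and box round the rail where they are.

Things in the scene. Friction and masses are not known exactly. Their poses are not given: they have to be found in the camera images.
- rail: Silver aluminium optical rail, 470 mm long (its y axis), 56 mm wide, top 30 mm above the worktop, fixed. Origin: on the worktop under the rail's middle; z up. The black lamp carriage starts on its -y half; a black cuvette holder (44 x 44 mm, top 72 mm high) sits at y = +177 mm, a detector tube behind it. The rail is clear on the -y side of the carriage.
- screw_head (a point): Thumbscrew's upright axis at mid-height of its knurled rim; moves with the carriage. Head: steel disc, diameter 44, rim 16 mm high, red line on top and rim to count turns. 76 mm above the worktop when tight (6 mm free under the head, above the clamp block); climbs 2 mm a turn. Only the lamp (top 90 mm high) stands as high near it, its back 77 mm from the axis on the +y side.
- thumbscrew (a joint): Angle in rad: 0 = tight, grows as it is loosened (anticlockwise seen from above); two full turns = 12.57. Starts between 0 and 0.25, turns stiffly (0.03 N m, so 1 to 2 N along the rim) and stays where it is left. The steel point under it sits 3.4 mm deep in a hole of the rail and locks the carriage until about 1.7 turns (10.5 rad).
- lamp_carriage (a joint): Travel of the lamp carriage along the rail in m, from its locked place (0), growing toward the rail's +y end and the red stop. Unlocked, it slides with about 5 N of friction and stays where it is left.
- push_face (a point): Centre of the rear (-y) upright face of the carriage's clamp block, to push on toward the rail's +y: 56 mm wide, from 42 to 62 mm above the worktop, this point at 52 mm, 28 mm behind the screw's axis (the knurled head above stands back 6 mm from it). The saddle plate below (top 42 mm) reaches 2 mm further back. Moves with the carriage.
- carriage_nose (a point): Centre of the front (+y) end of the carriage's saddle, 142 mm ahead of the screw's axis, which meets the stop. Moves with the carriage.
- stop_face (a point): Centre of the near (-y) face of the red rail stop, 58 mm wide, 16 mm thick, top 44 mm above the worktop, fixed on the rail; same axes as the rail. The carriage's nose meets it here; at the start the gap between them is 58 to 108 mm.
- cuvette: Clear square cuvette, 12 x 12 x 45 mm, standing loose in the socket of the cuvette holder; origin at its underside. To be left alone.
- brown_vial: Brown glass vial with black cap, 22 mm wide, 50 mm high, loose behind the rail. Origin under its centre. To be left alone.
- black_cap_vial: Clear vial with black cap, 20 mm wide, 50 mm high, loose behind the rail. Origin under its centre. To be left alone.
- sample_pot: Clear pot with blue lid, 51 mm wide, 59 mm high, loose behind the rail. Origin under its centre. To be left alone.
- cuvette_box: Small black box, 47 x 58 x 28 mm, loose in front of the rail's +y end. Origin under its centre. To be left alone.
- blue_cap_bottle: Glass bottle with blue cap, 56 mm wide, 105 mm high, loose to the right of the rail. Origin under its centre. To be left alone.

How it is judged:
By the outcome, as a careful person would: the job done as asked, in the order asked, and still so for the second after the job is handed in, with the robot touching nothing.
It also fails if it takes over 54 s, if anything falls off the work surface, if the arm or the gripper's body presses on something with over 40 N, if the wrist force passes 120 N, or if a joint passes its speed limit or range.

ROBOT

A 7-joint arm with a two-finger parallel gripper is mounted at the origin on a cart in front of the work surface, level with it; the furniture and walls round the work are solid. World frame = base frame: x ahead of the robot, y to its left, z up, the work surface at z = 0. Lengths are in m, angles in rad, forces in N, time in s.
With the tool pointing down it reaches from about 0.425 to 0.925 m from the base axis. Payload 6.8 kg.
Tool frame: the origin (TCP) lies at the very end of the fingers, on their centre line; the grasp point (between the pads) lies 19 mm behind it; z points along the fingers, y is the line along which they close (so a half turn about z gives the same grasp; the last joint's range is limited). The gripper opens to 85 mm and grips with 20 to 120 N. Pads are 22 mm wide; open, the fingers measure 114 mm over their backs; the gripper's body (76 mm by 85 mm) begins 54 mm behind the grasp point. The pads swing forward as they close: fully open they stand 13 mm farther back than shut.
Start: joints at [-1.448, 0.477, 0.022, 1.555, -0.011, 1.109, -0.083], TCP at [0.154, 0.657, 0.203] pointing down, gripper open.
Joint ranges: [-2.96, 2.96], [-0.34, 2.1], [-1.41, 1.46], [0.24, 2.44], [-1.37, 4.51], [0.17, 1.92], [-2.96, 2.96]. Speed limits (rad/s): [2.39, 2.39, 3.14, 3.14, 3.14, 3.14, 3.14].

INTERFACE

Orientations are given as a unit quaternion [w, x, y, z].
In Python, from station import get_obs, read_camera, hand_in gives the robot as it stands.
- The arm moves only by the tool arm_command, never from a script. Its argument "commands" is one flat list of numbers, 7 for each row, row after row: the shift along the tool's x, y, z in m, then the turn, a rotation vector about the tool's x, y, z in degrees, then the opening, from 0 (shut) to 1 (fully open). In form: [tx, ty, tz, rx, ry, rz, fingers, tx, ty, tz, rx, ry, rz, fingers, ...]. A call has 1 to 8 rows; each row is the pose to reach, as a shift and turn from the pose commanded when the call began, along the tool's axes at that moment; what a row does not reach only later rows make up. A row lasts 1/10 s, in which the tool goes at most 50 mm and 8.59 degrees, less where a joint would pass 70% of its speed; a pose out of reach is approached as far as the arm can. A call with a gripper value outside its range is refused whole. The fingers move at their own pace and stop on an object; "force" is the grip in N (left out, the last holds). Time passes only in rows, so rows that repeat a pose let the fingers close. It gives the time, the measured TCP pose, the force, the opening and the grip force at its end, in the units of the state.
- get_obs(): the state, without advancing time (a new reading comes with each control period).
- read_camera(name): name is "scene" or "top" or "wrist"; returns a dict with "img" (400x640x3 uint8, red, green, blue), "camera_matrix" (3x3 intrinsics, pixels), "pose" (4x4, takes a point from camera to world coordinates). Camera axes: x right, y down, z forward; pixel columns grow to the right and rows downward; lengths in m; the calibration is good to about 2 mm. A picture is of the moment at which its call begins. There is no depth.
- hand_in(): hands the job in; it is judged then, once.
The state is a dict: "t": time; "q": joint angles; "joint_vel": joint speeds; "joint_torque": joint torques, N m; "eef_pos": TCP position; "tool_rot": TCP orientation; "contact_force": force on the tool from outside, world axes, zero at the start; "torque": the same for the moment, N m; "gripper_width": opening from 0.0 (shut) to 1.0 (fully open); "grasp_force": force on a finger pad.
Only numpy, scipy, OpenCV 4.12 (cv2) and the standard library are available. Lean on these libraries where they do the work, as an engineer would, in place of code of your own. Each camera call takes 0.05 s, during which the arm holds its last target. There are 200 camera calls.

## Working session

There is one attempt and no reset: what is moved stays moved. The work goes in short steps, Python scripts to look and compute and a tool call to move; the robot and the scene stay as the last step left them, time stands still between calls to the robot, and variables do not carry over. Pictures are saved under pics/ and viewed, at most 10 in all, crops included, and the job is handed in when it is done.

Besides the shell and the picture viewer there is one more tool, called after ">>>" as a command line: name --argument value ..., lists and objects as JSON in quotes. arm_command: Moves the arm, as the interface text tells. Its arguments: {"type":"object","properties":{"commands":{"type":"array","items":{"type":"number"}},"force":{"type":"number"}},"required":["commands"]}

```bash
mkdir -p pics; ls; python3 - <<'E'
from station import get_obs, read_camera
import cv2,numpy as np
np.set_printoptions(precision=4,suppress=True)
o=get_obs();print({k:np.round(v,4) for k,v in o.items()})
for n in ["scene","top"]:
    c=read_camera(n);cv2.imwrite(f"pics/{n}0.png",c["img"][:,:,::-1]);print(n,c["camera_matrix"],c["pose"])
E
```

```text
pics
{'t': np.float64(0.0), 'q': array([-1.4481,  0.4778,  0.0223,  1.5565, -0.0115,  1.1093, -0.0831]), 'joint_vel': array([-0.0002,  0.0008, -0.0004,  0.0001,  0.0014,  0.001 ,  0.0017]), 'joint_torque': array([ -0.0007, -59.6465,   1.6076, -28.1181,   0.0125,   0.0095,
        -0.    ]), 'eef_pos': array([0.1543, 0.6565, 0.2017]), 'tool_rot': array([-0.0001,  0.1152,  0.9933, -0.0009]), 'contact_force': array([ 0.2073,  0.9165, -0.4305]), 'torque': array([ 0.0472,  0.0169, -0.009 ]), 'grasp_force': np.float64(0.0), 'gripper_width': np.float64(0.9976)}
scene [[470.8419   0.     317.924 ]
 [  0.     470.8419 202.3512]
 [  0.       0.       1.    ]] [[ 0.4138 -0.6925  0.5909 -0.1967]
 [-0.9102 -0.3019  0.2835 -0.4163]
 [-0.0179 -0.6552 -0.7553  0.9971]
 [ 0.      0.      0.      1.    ]]
top [[377.8736   0.     314.8346]
 [  0.     377.8736 195.7563]
 [  0.       0.       1.    ]] [[ 0.0143 -0.9969  0.0774  0.4238]
 [-0.9999 -0.0139  0.0061 -0.0697]
 [-0.005  -0.0774 -0.997   1.1611]
 [ 0.      0.      0.      1.    ]]
```

View pics/top0.png

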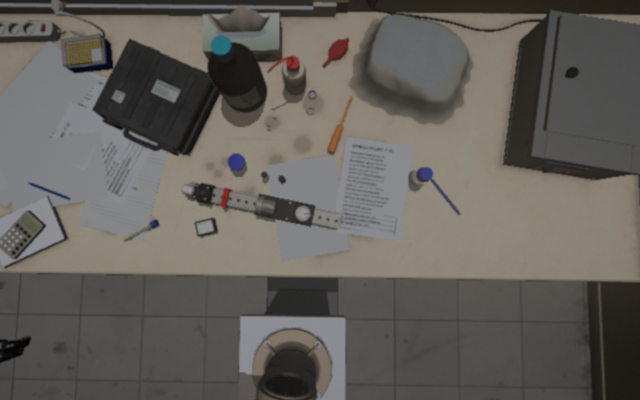

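View pics/scene0.png

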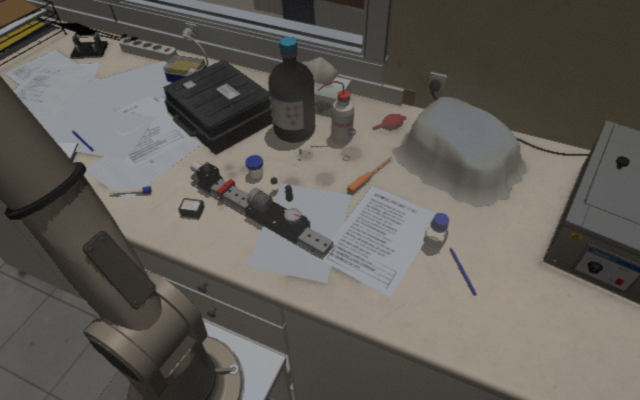

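```bash
cat > h.py <<'E'
import numpy as np, cv2
from station import get_obs, read_camera
np.set_printoptions(precision=4,suppress=True)
def ray(c,u,v):
    K,T=np.array(c["camera_matrix"]),np.array(c["pose"])
    d=T[:3,:3]@np.linalg.inv(K)@[u,v,1]; return T[:3,3],d
def onz(c,u,v,z):
    p,d=ray(c,u,v); return p+d*(z-p[2])/d[2]
def proj(c,X):
    K,T=np.array(c["camera_matrix"]),np.array(c["pose"])
    x=K@(T[:3,:3].T@(np.asarray(X)-T[:3,3])); return x[:2]/x[2]
def Rm(o):
    from scipy.spatial.transform import Rotation as R
    q=o["tool_rot"]; return R.from_quat([q[1],q[2],q[3],q[0]]).as_matrix()
E
python3 - <<'E'
import cv2,numpy as np
a=cv2.imread("pics/top0.png")[170:240,178:348]; b=cv2.imread("pics/scene0.png")[150:260,180:340]
a=cv2.resize(a,(765,315),interpolation=2); b=cv2.resize(b,(400,275),interpolation=2)
o=np.zeros((600,765,3),np.uint8);o[:315]=a;o[320:595,:400]=b
cv2.imwrite("pics/c1.png",np.clip(o*1.6,0,255).astype(np.uint8))
E
```

```text
(no output)
```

View pics/c1.png

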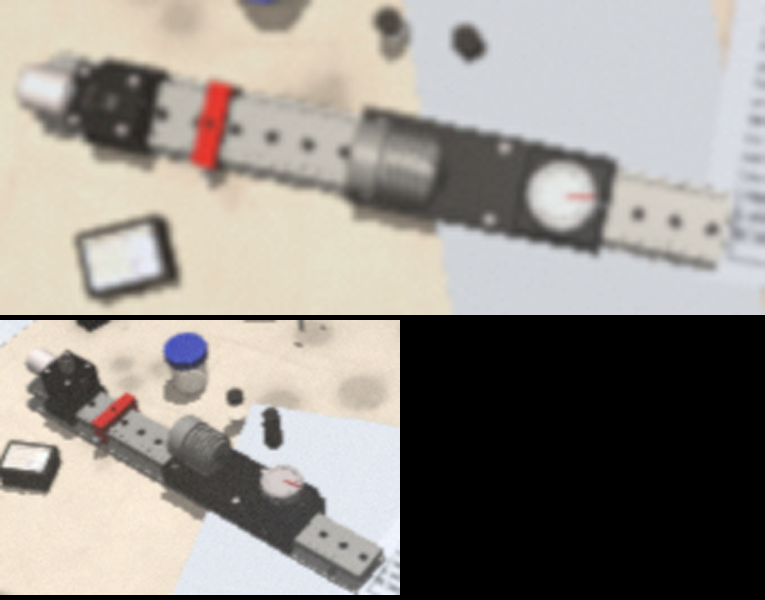

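```bash
python3 - <<'E'
from h import *
c=read_camera("top"); o=get_obs()
im=c["img"].astype(int); hsv=cv2.cvtColor(c["img"],cv2.COLOR_RGB2HSV)
# disc: bright, low saturation within window
w=np.zeros(im.shape[:2],bool); w[203:224,292:314]=1
m=(w&(im.min(2)>0)&(im.max(2)>95)).astype(np.uint8)
n,l,s,ce=cv2.connectedComponentsWithStats(m); i=1+s[1:,4].argmax(); print("disc",s[i],ce[i])
red=((hsv[...,1]>150)&((hsv[...,0]<8)|(hsv[...,0]>172))); r2=np.zeros_like(red); r2[180:212,210:240]=red[180:212,210:240]
v,u=np.nonzero(r2); print("red",len(u),u.mean(),v.mean())
S=onz(c,*ce[i],0.084); S0=onz(c,302.9,213.3,.084); St=onz(c,u.mean(),v.mean(),.044)
print("screw",S,S0,"stop",St)
d=(St-S)[:2]; print("dist",np.hypot(*d),"yaw rail y-axis deg",np.degrees(np.arctan2(d[1],d[0])))
v,u=np.nonzero(red&w); print("line",len(u)); 
P=np.array([onz(c,a,b,.084)[:2] for a,b in zip(u,v)]); q=P.mean(0)-S0[:2]; print(q,np.degrees(np.arctan2(q[1],q[0])))
E
```

```text
disc [295 206  15  15 170] [302.3412 212.9412]
red 86 224.53488372093022 197.53488372093022
screw [ 0.4578 -0.0282  0.084 ] [ 0.4568 -0.0298  0.084 ] stop [0.5014 0.2051 0.044 ]
dist 0.23729672452717437 yaw rail y-axis deg 79.3935513305547
line 0
[nan nan] nan<stdin>:14: RuntimeWarning: Mean of empty slice.
  ret = ret.dtype.type(ret / rcount)
```

>>> arm_command --commands '[-0.33,-0.19,0,0,0,40,0,-0.33,-0.19,0,0,0,40,0,-0.33,-0.19,0,0,0,40,0,-0.33,-0.19,0,0,0,40,0,-0.33,-0.19,0,0,0,40,0,-0.33,-0.19,0,0,0,40,0,-0.33,-0.19,0,0,0,40,0,-0.33,-0.19,0,0,0,40,0]' --force 40

```text
t: 0.95
eef_pos: [0.4353, 0.3927, 0.2028]
tool_rot: [0.001, 0.45, 0.893, -0.0]
contact_force: [0.3, 0.4, 1.0]
gripper_width: 0.004
grasp_force: 0.0
```

>>> arm_command --commands '[-0.38,-0.2,0,0,0,36.5,0,-0.38,-0.2,0,0,0,36.5,0,-0.38,-0.2,0,0,0,36.5,0,-0.38,-0.2,0,0,0,36.5,0,-0.38,-0.2,0,0,0,36.5,0,-0.38,-0.2,0,0,0,36.5,0,-0.38,-0.2,0,0,0,36.5,0,-0.38,-0.2,0,0,0,36.5,0]'

```text
t: 1.75
eef_pos: [0.4947, -0.0002, 0.2028]
tool_rot: [-0.0, 0.705, 0.709, 0.0]
contact_force: [1.2, 0.2, 0.1]
gripper_width: 0.001
grasp_force: 0.0
```

```bash
python3 - <<'E'
from h import *
o=get_obs(); print(o["t"],o["eef_pos"],o["q"]); print(Rm(o))
c=read_camera("wrist"); print(c["camera_matrix"],c["pose"]); print("pred screw px",proj(c,[.457,-.029,.084]))
cv2.imwrite("pics/w1.png",c["img"][:,:,::-1]); print(get_obs()["eef_pos"])
E
```

```text
1.75 [ 0.4947 -0.0002  0.2028] [-0.6478  0.1922  0.6012  2.0081 -0.1312  0.978   0.0235]
[[-0.0052  1.      0.0003]
 [ 1.      0.0052  0.0005]
 [ 0.0005  0.0003 -1.    ]]
[[316.3297   0.     320.3248]
 [  0.     316.3297 201.7363]
 [  0.       0.       1.    ]] [[ 1.      0.005   0.002   0.4944]
 [ 0.0054 -0.9469 -0.3216  0.0828]
 [ 0.0003  0.3216 -0.9469  0.3749]
 [ 0.      0.      0.      1.    ]]
pred screw px [281.5887 214.0567]
[ 0.4953 -0.0099  0.2034]
```

View pics/w1.png

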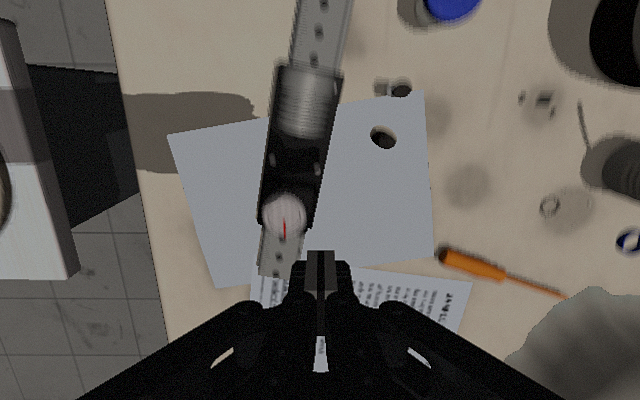

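```bash
python3 - <<'E'
from h import *
for k in range(5): c=read_camera("wrist")
print(get_obs()["t"],get_obs()["eef_pos"],get_obs()["joint_vel"].max())
u0,v0=proj(c,[.457,-.029,.084]); print(u0,v0)
im=c["img"]; cr=im[int(v0)-75:int(v0)+65,int(u0)-80:int(u0)+80]
cv2.imwrite("pics/w2.png",cv2.resize(cr,None,fx=4.5,fy=4,interpolation=cv2.INTER_CUBIC)[:,:,::-1])
print(int(u0)-80,int(v0)-75)
g=cv2.medianBlur(cv2.cvtColor(im,cv2.COLOR_RGB2GRAY),3)
print(cv2.HoughCircles(g[100:300,200:380],cv2.HOUGH_GRADIENT,1,20,param1=100,param2=12,minRadius=18,maxRadius=30))
E
```

```text
2.05 [0.4947 0.0029 0.2025] 0.003080090825684668
281.7552042975598 216.34032796409508
201 141
[[[ 83.5 113.5  21.6]
  [ 80.5 151.5  21.6]
  [ 61.5 182.5  18.8]]]
```

View pics/w2.png

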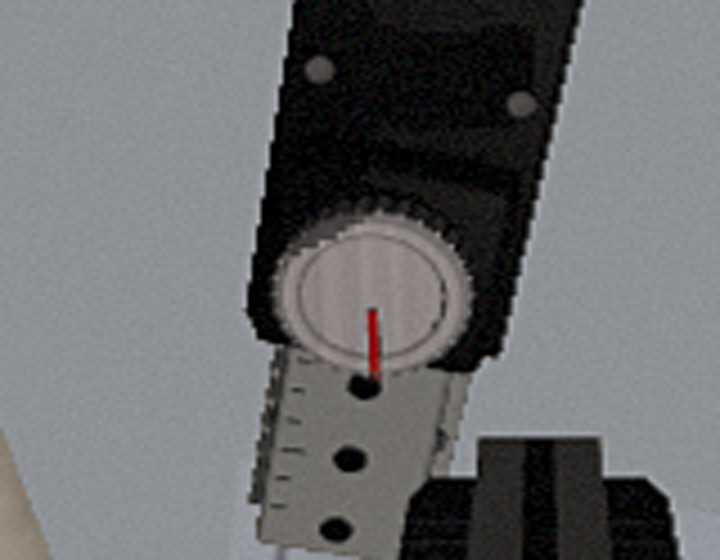

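```bash
python3 - <<'E'
from h import *
c=read_camera("wrist")
S=onz(c,283.7,214.25,.084); print(S)
a=onz(c,201+372/4.5,141+310/4,.084);b=onz(c,201+375/4.5,141+378/4,.084); d=b-S; e=b-a
print(b,np.hypot(*d[:2]),np.degrees(np.arctan2(d[1],d[0])),np.degrees(np.arctan2(e[1],e[0])))
o=get_obs();print(o["eef_pos"],o["contact_force"],Rm(o))
# finger tip corners at tip height: pixel (478..602, 437)
for u in (478,602):
  print(onz(c,201+u/4.5,141+437/4,o["eef_pos"][2]))
for v in (437,):print(proj(c,o["eef_pos"]))
E
```

```text
[ 0.459 -0.026  0.084]
[ 0.459  -0.0489  0.084 ] 0.02289890572361921 -90.15756177314319 -89.66547269914332
[0.4947 0.0033 0.2025] [-0.0167 -0.4504  0.7121] [[-0.0074  1.     -0.0005]
 [ 1.      0.0074  0.0004]
 [ 0.0004 -0.0005 -1.    ]]
[ 0.487  -0.0036  0.2025]
[ 0.5037 -0.0035  0.2025]
[319.9468 240.0415]
```

```bash
python3 - <<'E'
from h import *
o=get_obs(); c=read_camera("scene"); w=read_camera("wrist")
p=proj(c,o["eef_pos"]); print(p)
def crop(im,p,h,wd,s):
    u,v=map(int,np.round(p)); cr=im[max(v-h,0):v+h,u-wd:u+wd].copy(); cr=cv2.resize(cr,None,fx=s,fy=s,interpolation=cv2.INTER_CUBIC)
    cv2.drawMarker(cr,(int((p[0]-(u-wd))*s),int((p[1]-max(v-h,0))*s)),(255,0,255),0,14,1); return cr
a=crop(c["img"],p,50,40,5); b=crop(w["img"],proj(w,o["eef_pos"]),50,40,5)
cv2.imwrite("pics/f.png",np.clip(np.hstack([a,b])[:,:,::-1]*2.2,0,255).astype(np.uint8))
print(a.shape,b.shape)
E
```

```text
[283.8383 166.9213]
(500, 400, 3) (500, 400, 3)
```

View pics/f.png

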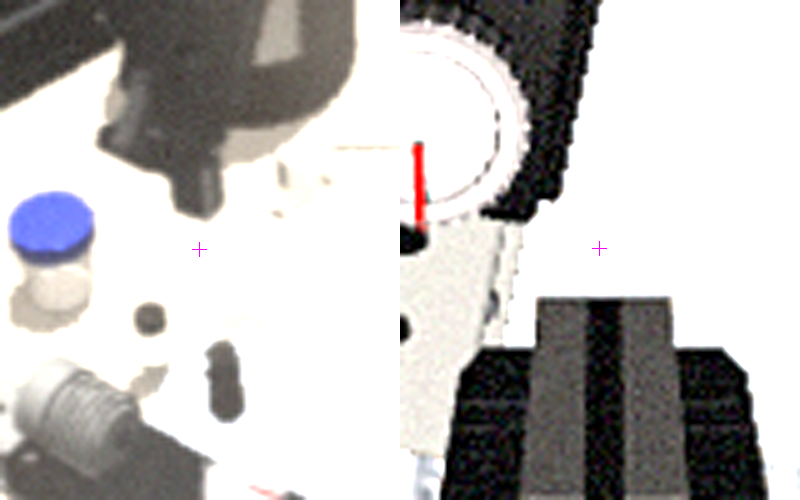

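>>> arm_command --commands '[-0.015,0.01,0.04,0,0,0,0,-0.032,0.014,0.085,0,0,0,0,-0.032,0.014,0.125,0,0,0,0,-0.032,0.014,0.125,0,0,0,0,-0.032,0.014,0.125,0,0,0,0]'

```text
t: 2.7
eef_pos: [0.5089, -0.0297, 0.078]
tool_rot: [-0.0, 0.705, 0.709, -0.001]
contact_force: [0.0, -0.2, 1.0]
gripper_width: -0.001
grasp_force: 0.0
```

```bash
python3 - <<'E'
from h import *
o=get_obs(); c=read_camera("scene"); w=read_camera("wrist")
print(o["t"],o["eef_pos"],o["contact_force"],o["q"])
def crop(im,p,h,wd,s):
    u,v=map(int,np.round(p)); cr=im[max(v-h,0):v+h,u-wd:u+wd].copy(); cr=cv2.resize(cr,None,fx=s,fy=s,interpolation=cv2.INTER_CUBIC)
    cv2.drawMarker(cr,(int((p[0]-(u-wd))*s),int((p[1]-max(v-h,0))*s)),(255,0,255),0,14,1); return cr
a=crop(c["img"],proj(c,o["eef_pos"]),50,40,5); b=crop(w["img"],proj(w,o["eef_pos"]),50,40,5)
print(proj(c,o["eef_pos"]),proj(w,o["eef_pos"]))
cv2.imwrite("pics/f2.png",np.clip(np.hstack([a,b])[:,:,::-1]*1.5,0,255).astype(np.uint8))
E
```

```text
2.7 [ 0.5089 -0.0297  0.078 ] [ 0.0418 -0.1778  0.9657] [-0.4949  0.4169  0.5359  2.0838 -0.3182  0.7208  0.2513]
[301.1327 201.1135] [317.9751 239.8421]
```

View pics/f2.png

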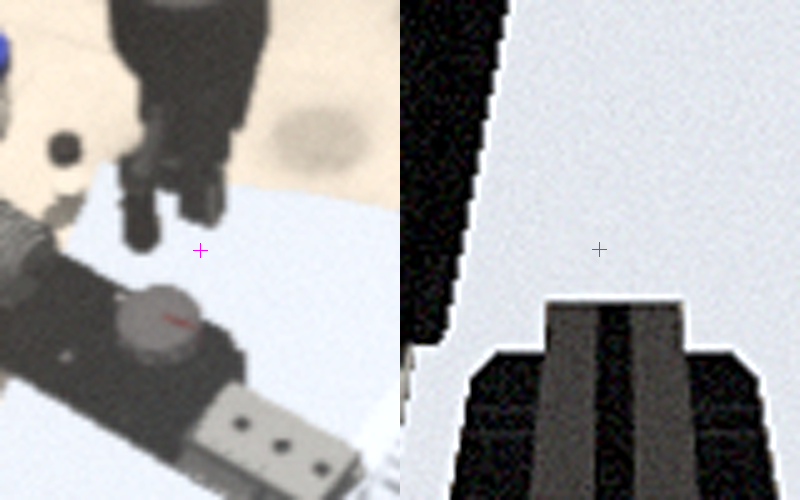

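>>> arm_command --commands '[0,0,0.032,0,0,0,0,0,-0.012,0.032,0,0,0,0,0,-0.012,0.032,0,0,0,0]' --force 40

```text
t: 3.1
eef_pos: [0.4955, -0.0302, 0.0468]
tool_rot: [-0.001, 0.705, 0.709, -0.0]
contact_force: [0.5, -0.9, 0.8]
gripper_width: -0.0
grasp_force: 0.0
```

>>> arm_command --commands '[0,-0.005,0,0,0,0,0,0,-0.005,0,0,0,0,0]'

```text
t: 3.3
eef_pos: [0.4925, -0.0302, 0.0472]
tool_rot: [0.001, 0.705, 0.709, 0.001]
contact_force: [0.7, -0.3, 1.1]
gripper_width: -0.001
grasp_force: 0.1
```

>>> arm_command --commands '[0,-0.003,0,0,0,0,0,0,-0.003,0,0,0,0,0]'

```text
t: 3.5
eef_pos: [0.4914, -0.0303, 0.0469]
tool_rot: [0.002, 0.705, 0.709, 0.002]
contact_force: [4.7, 0.5, 2.1]
gripper_width: 0.0
grasp_force: 2.4
```

```bash
python3 - <<'E'
from h import *
o=get_obs(); c=read_camera("scene"); w=read_camera("wrist"); o=get_obs()
print(o["t"],o["eef_pos"],o["contact_force"],o["torque"],o["q"])
def crop(im,p,h,wd,s):
    u,v=map(int,np.round(p)); cr=im[max(v-h,0):v+h,u-wd:u+wd].copy(); return cv2.resize(cr,None,fx=s,fy=s,interpolation=cv2.INTER_CUBIC)
a=crop(c["img"],proj(c,o["eef_pos"]),50,40,5); b=crop(w["img"],proj(w,o["eef_pos"]),50,40,5)
cv2.imwrite("pics/f3.png",np.clip(np.hstack([a,b])[:,:,::-1]*1.8,0,255).astype(np.uint8))
E
```

```text
3.6 [ 0.4913 -0.0303  0.0467] [5.2305 0.4263 4.854 ] [ 0.0378 -1.0773 -0.0408] [-0.4725  0.4433  0.5042  2.1445 -0.3595  0.6301  0.2888]
```

View pics/f3.png

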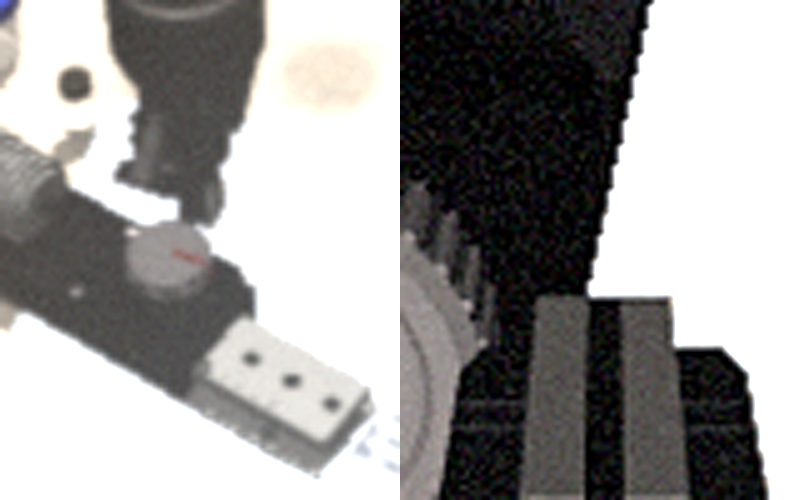

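>>> arm_command --commands '[0,0.012,-0.005,0,0,0,0,0,0.01,-0.05,0,0,0,0,0.004,-0.025,-0.05,0,0,0,0,0.004,-0.031,-0.046,0,0,0,0,0.004,-0.031,-0.04,0,0,0,0,0.004,-0.031,-0.036,0,0,0,0]'

```text
t: 4.2
eef_pos: [0.458, -0.0265, 0.0809]
tool_rot: [-0.0, 0.705, 0.709, -0.001]
contact_force: [0.5, 0.1, -0.3]
gripper_width: -0.001
grasp_force: 0.0
```

>>> arm_command --commands '[0,0,0.008,0,0,0,0,0,0,0.008,0,0,0,0]'

```text
t: 4.4
eef_pos: [0.4576, -0.0268, 0.0723]
tool_rot: [-0.0, 0.705, 0.709, -0.001]
contact_force: [-1.2, 0.1, 0.1]
gripper_width: -0.002
grasp_force: 0.0
```

>>> arm_command --commands '[0,0,0.006,0,0,0,0,0,0,0.006,0,0,0,0]'

```text
t: 4.6
eef_pos: [0.4577, -0.0267, 0.0669]
tool_rot: [-0.0, 0.705, 0.709, -0.001]
contact_force: [-0.3, 0.3, 0.1]
gripper_width: 0.001
grasp_force: 0.0
```

>>> arm_command --commands '[0,0,0.005,0,0,0,0,0,0,0.005,0,0,0,0]'

```text
t: 4.8
eef_pos: [0.4577, -0.0266, 0.0622]
tool_rot: [-0.0, 0.705, 0.709, -0.0]
contact_force: [0.3, -0.1, 0.3]
gripper_width: 0.002
grasp_force: 0.0
```

>>> arm_command --commands '[0,0,0.004,0,0,0,0,0,0,0.004,0,0,0,0]'

```text
t: 5.0
eef_pos: [0.4578, -0.0265, 0.0584]
tool_rot: [-0.0, 0.705, 0.709, -0.0]
contact_force: [-0.9, 0.3, 0.3]
gripper_width: 0.005
grasp_force: 0.0
```

>>> arm_command --commands '[0,0,0.003,0,0,0,0,0,0,0.003,0,0,0,0]'

```text
t: 5.2
eef_pos: [0.4582, -0.0266, 0.0556]
tool_rot: [0.0, 0.705, 0.709, 0.0]
contact_force: [-0.3, -0.5, 0.8]
gripper_width: -0.002
grasp_force: 0.0
```

>>> arm_command --commands '[0,0,0.003,0,0,0,0,0,0,0.003,0,0,0,0]'

```text
t: 5.4
eef_pos: [0.4592, -0.0266, 0.0542]
tool_rot: [0.0, 0.706, 0.709, 0.001]
contact_force: [-4.4, 0.5, 23.8]
gripper_width: 0.003
grasp_force: 12.3
```

>>> arm_command --commands '[0,0,0.002,0,0,0,0,0,0,0.002,0,0,0,0]'

```text
t: 5.6
eef_pos: [0.4603, -0.0265, 0.0538]
tool_rot: [0.0, 0.706, 0.708, 0.002]
contact_force: [-10.1, 0.6, 46.4]
gripper_width: 0.001
grasp_force: 23.3
```

>>> arm_command --commands '[0,0,-0.03,0,0,8,0,-0.01,-0.003,-0.03,0,0,16,0,-0.02,-0.01,-0.03,0,0,24,0,-0.03,-0.015,-0.03,0,0,32,0,-0.038,-0.021,-0.03,0,0,40,0,-0.038,-0.021,-0.03,0,0,48,0,-0.038,-0.021,-0.03,0,0,56,0,-0.038,-0.021,-0.03,0,0,64,0]'

```text
t: 6.4
eef_pos: [0.4372, -0.0647, 0.0807]
tool_rot: [-0.0, 0.974, 0.224, 0.0]
contact_force: [-0.3, 0.7, -0.5]
gripper_width: -0.004
grasp_force: 0.0
```

>>> arm_command --commands '[0,0,0,0,0,8,0,0,0,0,0,0,16,0,0,0,0,0,0,24,0,0,0,0,0,0,32,0,0,0,0,0,0,40,0,0,0,0,0,0,48,0,0,0,0,0,0,56,0,0,0,0,0,0,56,0]'

```text
t: 7.2
eef_pos: [0.4371, -0.0647, 0.0805]
tool_rot: [0.001, 0.966, -0.257, -0.0]
contact_force: [0.0, 0.1, -0.0]
gripper_width: 0.001
grasp_force: 0.0
```

```bash
python3 - <<'E'
from h import *
o=get_obs(); R=Rm(o); print(o["t"],o["eef_pos"],o["contact_force"],o["q"])
print("tool y az",np.degrees(np.arctan2(R[1,1],R[0,1])),"z",R[:,2])
A=np.array([.459,-.026]); d=o["eef_pos"][:2]-A; print("phi",np.degrees(np.arctan2(d[1],d[0])),np.hypot(*d),"axis in tool",R.T[:2,:2]@-d)
for r in (.029,):
  print([(round(r*np.sin(a),4),round(r*(np.cos(a)-1),4)) for a in np.radians(8.5)*np.arange(1,9)])
E
```

```text
7.2 [ 0.4371 -0.0647  0.0805] [ 0.0395  0.0774 -0.0108] [-0.8805  0.53    1.1469  2.2514 -0.7051  0.7887 -1.3417]
tool y az -119.77733207295059 z [-0.0006 -0.001  -1.    ]
phi -119.55875100576039 0.04445401718931568 axis in tool [-0.0002 -0.0445]
[(np.float64(0.0043), np.float64(-0.0003)), (np.float64(0.0085), np.float64(-0.0013)), (np.float64(0.0125), np.float64(-0.0028)), (np.float64(0.0162), np.float64(-0.005)), (np.float64(0.0196), np.float64(-0.0076)), (np.float64(0.0225), np.float64(-0.0107)), (np.float64(0.025), np.float64(-0.0143)), (np.float64(0.0269), np.float64(-0.0181))]
```

>>> arm_command --commands '[0,0,0.0315,0,0,0,0,0,-0.008,0.0315,0,0,0,0,0,-0.012,0.0315,0,0,0,0,0,-0.0145,0.0315,0,0,0,0,0,-0.0145,0.0315,0,0,0,0]'

```text
t: 7.7
eef_pos: [0.4445, -0.0523, 0.0499]
tool_rot: [0.0, 0.967, -0.256, 0.0]
contact_force: [-1.5, -2.1, 0.0]
gripper_width: -0.004
grasp_force: 1.2
```

>>> arm_command --commands '[0,-0.0025,0,0,0,0,0,0.0041,-0.0028,0,0,0,-8.5,0,0.008,-0.0037,0,0,0,-17,0,0.0118,-0.0052,0,0,0,-25.5,0,0.0154,-0.0072,0,0,0,-34,0,0.0186,-0.0097,0,0,0,-42.5,0]'

```text
t: 8.3
eef_pos: [0.4662, -0.0542, 0.05]
tool_rot: [0.001, 0.994, 0.114, 0.001]
contact_force: [-0.2, -4.6, 0.8]
gripper_width: -0.001
grasp_force: 1.9
```

```bash
cat > st.py <<'E'
from h import *
A=np.array([.459,-.026])
o=get_obs(); R=Rm(o); d=o["eef_pos"][:2]-A; f=o["contact_force"]; n=d/np.hypot(*d)
print(round(o["t"],2),o["eef_pos"],"f",f,"rad",f[:2]@n,"tan",f[1]*n[0]-f[0]*n[1])
print("tool y az",np.degrees(np.arctan2(R[1,1],R[0,1])),"phi",np.degrees(np.arctan2(d[1],d[0])),"r",np.hypot(*d),"q",o["q"])
w=read_camera("wrist"); im=w["img"]; h=cv2.cvtColor(im,cv2.COLOR_RGB2HSV)
m=((h[...,1]>140)&(h[...,2]>50)&((h[...,0]<8)|(h[...,0]>172)))
z=.085; v,u=np.nonzero(m); P=np.array([onz(w,a,b,z)[:2] for a,b in zip(u,v)])-A if len(u) else np.zeros((0,2))
k=np.hypot(*P.T)<.026 if len(P) else []; P=P[k] if len(P) else P
if len(P)>3:
    m_=P.mean(0); e=np.linalg.svd(P-m_)[2][0]; e=e*np.sign(e@m_)
    print("line n",len(P),"mean az",np.degrees(np.arctan2(m_[1],m_[0])),"dir az",np.degrees(np.arctan2(e[1],e[0])),"r",np.hypot(*m_))
else: print("line hidden",len(P))
E
python3 st.py
```

```text
8.3 [ 0.4662 -0.0542  0.05  ] f [-0.1973 -4.6255  0.8007] rad 4.435177959383538 tan -1.3280804603893577
tool y az -76.93932183613244 phi -75.77200652693762 r 0.029117477511600473 q [-0.6819  0.5018  0.8406  2.2054 -0.6072  0.6766 -0.7542]
line n 153 mean az -49.06316344548937 dir az -40.481532114352206 r 0.01377772025928958
```

>>> arm_command --commands '[0.0041,-0.0003,0,0,0,-8.5,0,0.008,-0.0012,0,0,0,-17,0,0.0118,-0.0027,0,0,0,-25.5,0,0.0154,-0.0047,0,0,0,-34,0,0.0186,-0.0072,0,0,0,-42.5,0,0.0214,-0.0102,0,0,0,-51,0,0.0237,-0.0135,0,0,0,-59.5,0,0.0255,-0.0172,0,0,0,-68,0]'

```text
t: 9.15
eef_pos: [0.4871, -0.0299, 0.0497]
tool_rot: [0.0, 0.761, 0.649, 0.001]
contact_force: [0.8, -0.1, -1.0]
gripper_width: 0.001
grasp_force: 0.0
```

```bash
python3 st.py
```

```text
9.15 [ 0.4871 -0.0299  0.0497] f [ 0.8254 -0.1095 -0.999 ] rad 0.8325970799424935 tan 0.004019420339614693
tool y az -9.039845107230319 phi -7.830725181001991 r 0.028321855561528057 q [-0.4777  0.4335  0.5078  2.1501 -0.3519  0.6362  0.1191]
line n 81 mean az -19.029330024286537 dir az -8.452391866775876 r 0.008239340243133228
```

>>> arm_command --commands '[-0.0007,-0.003,0,0,0,0,0,0.0033,-0.0033,0,0,0,-8.5,0,0.0071,-0.0042,0,0,0,-17,0,0.0108,-0.0056,0,0,0,-25.5,0,0.0143,-0.0076,0,0,0,-34,0,0.0174,-0.01,0,0,0,-42.5,0]'

```text
t: 9.8
eef_pos: [0.4814, -0.0116, 0.05]
tool_rot: [0.002, 0.475, 0.88, 0.001]
contact_force: [4.1, -0.5, 0.0]
gripper_width: -0.0
grasp_force: 1.5
```

```bash
sed -i 's/A=np.array(.*/A=np.array([.4575,-.026])/' st.py; python3 st.py
```

```text
9.8 [ 0.4814 -0.0116  0.05  ] f [ 4.0691 -0.4758  0.0267] rad 3.2376721188011457 tan -2.510195924009378
tool y az 33.28608794100184 phi 31.11786134701769 r 0.027956134867836692 q [-0.3631  0.3944  0.3114  2.1572 -0.2057  0.613   0.6753]
line n 83 mean az 13.72997914545395 dir az 26.58581094376148 r 0.008394741636146794
```

>>> arm_command --commands '[0,-0.0012,0,0,0,0,0,0.0038,-0.0015,0,0,0,-8.5,0,0.0075,-0.0023,0,0,0,-17,0,0.0111,-0.0037,0,0,0,-25.5,0,0.0144,-0.0056,0,0,0,-34,0,0.0174,-0.008,0,0,0,-42.5,0]'

```text
t: 10.45
eef_pos: [0.4646, -0.0004, 0.0499]
tool_rot: [0.001, 0.124, 0.992, 0.001]
contact_force: [2.7, 4.5, 4.7]
gripper_width: 0.002
grasp_force: 2.4
```

```bash
python3 st.py
```

```text
10.45 [ 0.4646 -0.0004  0.0499] f [2.6799 4.4547 4.6513] rad 5.009707672924583 tan -1.3888886250654788
tool y az 75.72582075073727 phi 74.46518843571056 r 0.026558395319647495 q [-0.2335  0.3609  0.1195  2.1836 -0.0765  0.5979  1.2632]
line n 79 mean az 55.2360747999698 dir az 68.717203014304 r 0.00718601372009893
```

>>> arm_command --commands '[0.0038,-0.0003,-0.0015,0,0,-8.5,0,0.0075,-0.0012,-0.0015,0,0,-17,0,0.0111,-0.0027,-0.0015,0,0,-25.5,0,0.0144,-0.0048,-0.0015,0,0,-34,0,0.0174,-0.0073,-0.0015,0,0,-42.5,0,0.02,-0.0102,-0.0015,0,0,-51,0]'

```text
t: 11.1
eef_pos: [0.4401, -0.006, 0.0504]
tool_rot: [-0.001, -0.315, 0.949, 0.001]
contact_force: [-0.4, 3.4, 2.6]
gripper_width: 0.001
grasp_force: 1.3
```

```bash
sed -i 's/A=np.array(.*/A=np.array([.4576,-.0272])/' st.py; python3 st.py
```

```text
11.1 [ 0.4401 -0.006   0.0504] f [-0.3703  3.3504  2.6317] rad 2.816058729847075 tan -1.8526662554602895
tool y az 126.7013700390575 phi 129.64737868117638 r 0.027475662543962054 q [-0.0446  0.3315 -0.0965  2.2211  0.0547  0.5932  2.03  ]
line n 73 mean az 112.88078115920685 dir az 121.79123033150663 r 0.007464847683731636
```

>>> arm_command --commands '[0.0038,-0.0012,-0.0005,0,0,-8.5,0,0.0075,-0.0021,-0.0005,0,0,-17,0,0.0111,-0.0036,-0.0005,0,0,-25.5,0,0.0144,-0.0056,-0.0005,0,0,-34,0]'

```text
t: 11.55
eef_pos: [0.4311, -0.0196, 0.0506]
tool_rot: [-0.001, -0.578, 0.816, 0.001]
contact_force: [-1.9, 1.4, 1.7]
gripper_width: 0.003
grasp_force: 1.2
```

```bash
python3 st.py
```

```text
11.55 [ 0.4311 -0.0196  0.0506] f [-1.9371  1.3551  1.6764] rad 2.234547640710343 tan -0.7717586318852602
tool y az 160.59559760465584 phi 164.079660104518 r 0.0275324263502781 q [ 0.1016  0.3283 -0.2316  2.2306  0.131   0.5984  2.5762]
line n 75 mean az 148.19228523660104 dir az 155.69423308190042 r 0.007253152766745395
```

>>> arm_command --commands '[0,0.004,0,0,0,0,0,0,0.004,-0.03,0,0,8,0,0.01,-0.01,-0.03,0,0,16.5,0,0.02,-0.02,-0.03,0,0,25,0,0.03,-0.03,-0.03,0,0,33.5,0,0.038,-0.0415,-0.03,0,0,42,0,0.038,-0.0415,-0.03,0,0,50.5,0,0.038,-0.0415,-0.03,0,0,59,0]'

```text
t: 12.4
eef_pos: [0.4594, -0.0697, 0.0809]
tool_rot: [-0.0, -0.095, 0.996, -0.0]
contact_force: [-0.2, 0.1, 0.7]
gripper_width: -0.001
grasp_force: 0.0
```

>>> arm_command --commands '[0,0,0,0,0,8.5,0,0,0,0,0,0,17,0,0,0,0,0,0,25.5,0,0,0,0,0,0,34,0,0,0,0,0,0,42.5,0,0,0,0,0,0,51,0,0,0,0,0,0,59.5,0,0,0,0,0,0,68,0]'

```text
t: 13.2
eef_pos: [0.4593, -0.0692, 0.0811]
tool_rot: [-0.0, 0.478, 0.878, -0.0]
contact_force: [-0.5, -0.2, -0.5]
gripper_width: -0.0
grasp_force: 0.0
```

>>> arm_command --commands '[0,0,0,0,0,8.5,0,0,0,0,0,0,17,0,0,0,0,0,0,25.5,0,0,0,0,0,0,34,0,0,0,0,0,0,42.5,0,0,0,0,0,0,51,0,0,0,0,0,0,59.5,0,0,0,0,0,0,68,0]'

```text
t: 14.0
eef_pos: [0.4593, -0.0691, 0.0812]
tool_rot: [0.0, 0.887, 0.461, -0.0]
contact_force: [0.0, 0.1, -0.7]
gripper_width: 0.002
grasp_force: 0.0
```

>>> arm_command --commands '[0,0,0,0,0,8.5,0,0,0,0,0,0,17,0,0,0,0,0,0,25.5,0,0,0,0,0,0,34,0,0,0,0,0,0,42.5,0,0,0,0,0,0,51,0,0,0,0,0,0,56,0,0,0,0,0,0,56,0]'

```text
t: 14.8
eef_pos: [0.4594, -0.069, 0.0812]
tool_rot: [0.0, 1.0, -0.006, -0.0]
contact_force: [0.4, 0.5, 0.5]
gripper_width: 0.001
grasp_force: 0.0
```

```bash
python3 st.py
```

```text
14.8 [ 0.4594 -0.069   0.0812] f [0.3744 0.5077 0.4554] rad -0.490897075045489 tan 0.3961290366860948
tool y az -90.6534633288051 phi -87.50809599463719 r 0.041813201747628786 q [-0.6368  0.4014  0.8024  2.1933 -0.4438  0.7115 -1.1123]
line n 90 mean az 157.62991571713928 dir az 157.6467931952562 r 0.011384315310871234
```

>>> arm_command --commands '[-0.0018,0,0.029,0,0,0,0,-0.0018,-0.009,0.029,0,0,0,0,-0.0018,-0.0125,0.029,0,0,0,0,-0.0018,-0.0156,0.029,0,0,0,0,0.0021,-0.0159,0.029,0,0,-8.5,0,0.0059,-0.0167,0.029,0,0,-17,0,0.0095,-0.0182,0.029,0,0,-25.5,0,0.0129,-0.0201,0.029,0,0,-34,0]'

```text
t: 15.65
eef_pos: [0.4734, -0.0504, 0.053]
tool_rot: [0.001, 0.956, 0.293, 0.001]
contact_force: [1.4, -4.5, -4.4]
gripper_width: -0.001
grasp_force: 2.1
```

```bash
python3 st.py
```

```text
15.65 [ 0.4734 -0.0504  0.053 ] f [ 1.4093 -4.5187 -4.3864] rad 4.53049271016948 tan -1.3707606675417658
tool y az -55.953929695635836 phi -55.844653297587655 r 0.02807911717712465 q [-0.4945  0.4226  0.5754  2.1787 -0.3822  0.6355 -0.6245]
line n 116 mean az -165.47992230055718 dir az -167.71166226735733 r 0.01166482505041592
```

>>> arm_command --commands '[0.0039,-0.0003,0,0,0,-8.5,0,0.0077,-0.0011,0,0,0,-17,0,0.0113,-0.0026,0,0,0,-25.5,0,0.0147,-0.0045,0,0,0,-34,0,0.0177,-0.0069,0,0,0,-42.5,0,0.0204,-0.0097,0,0,0,-51,0,0.0226,-0.0129,0,0,0,-59.5,0,0.0243,-0.0164,0,0,0,-68,0]'

```text
t: 16.5
eef_pos: [0.4857, -0.0219, 0.0534]
tool_rot: [0.002, 0.63, 0.777, 0.001]
contact_force: [2.2, -0.9, -1.6]
gripper_width: 0.004
grasp_force: 1.3
```

```bash
python3 st.py
```

```text
16.5 [ 0.4857 -0.0219  0.0534] f [ 2.1946 -0.9235 -1.6262] rad 1.9848867825633736 tan -1.315018320226761
tool y az 11.926178156312078 phi 10.70327393955418 r 0.028614748744979563 q [-0.2942  0.3893  0.2544  2.1418 -0.1631  0.6242  0.2824]
line n 114 mean az -95.16266969752151 dir az -99.6831001374578 r 0.012544884153823314
```

>>> arm_command --commands '[0.0039,-0.0015,0,0,0,-8.5,0,0.0077,-0.0023,0,0,0,-17,0,0.0113,-0.0038,0,0,0,-25.5,0,0.0147,-0.0057,0,0,0,-34,0,0.0177,-0.0081,0,0,0,-42.5,0,0.0204,-0.0107,0,0,0,-51,0,0.0226,-0.0137,0,0,0,-59.5,0,0.0243,-0.017,0,0,0,-68,0]'

```text
t: 17.35
eef_pos: [0.4641, -0.0002, 0.0534]
tool_rot: [0.002, 0.088, 0.996, 0.001]
contact_force: [1.9, 3.1, 1.0]
gripper_width: -0.001
grasp_force: 1.9
```

```bash
python3 st.py
```

```text
17.35 [ 0.4641 -0.0002  0.0534] f [1.8953 3.0503 1.0217] rad 3.4075750567492746 tan -1.1334778464131459
tool y az 79.8536888417595 phi 76.54348148577598 r 0.027724788496312047 q [-0.0936  0.3528 -0.0472  2.1743  0.0274  0.6111  1.2335]
line n 123 mean az -31.147614726939672 dir az -33.081078941584 r 0.013934120410486577
```

>>> arm_command --commands '[0.0039,-0.0011,0,0,0,-8.5,0,0.0077,-0.0019,0,0,0,-17,0,0.0113,-0.0034,0,0,0,-25.5,0,0.0147,-0.0053,0,0,0,-34,0,0.0177,-0.0076,0,0,0,-42.5,0,0.0204,-0.0103,0,0,0,-51,0,0.0226,-0.0135,0,0,0,-59.5,0,0.0243,-0.0169,0,0,0,-68,0]'

```text
t: 18.2
eef_pos: [0.4347, -0.0132, 0.0527]
tool_rot: [-0.0, -0.483, 0.876, 0.0]
contact_force: [-2.1, 3.8, 4.2]
gripper_width: -0.001
grasp_force: 1.9
```

```bash
python3 st.py
```

```text
18.2 [ 0.4347 -0.0132  0.0527] f [-2.0501  3.8011  4.1971] rad 3.7294379025353153 tan -2.1776718293838897
tool y az 147.74126994215845 phi 148.62147840903518 r 0.026837927771987173 q [ 0.1695  0.3358 -0.3267  2.2191  0.1847  0.6122  2.2867]
line n 107 mean az 30.092348530549785 dir az 34.687141845497116 r 0.012715603552215845
```

>>> arm_command --commands '[0,0.006,0,0,0,0,0,0,0.006,-0.03,0,0,8,0,0.01,-0.01,-0.03,0,0,16.5,0,0.02,-0.02,-0.03,0,0,25,0,0.03,-0.035,-0.03,0,0,33.5,0,0.0352,-0.0473,-0.03,0,0,42,0,0.0352,-0.0473,-0.03,0,0,50.5,0,0.0352,-0.0473,-0.03,0,0,59,0]'

```text
t: 19.05
eef_pos: [0.4564, -0.0695, 0.0822]
tool_rot: [-0.0, 0.018, 1.0, -0.0]
contact_force: [0.5, 0.2, 0.3]
gripper_width: -0.001
grasp_force: 0.0
```

>>> arm_command --commands '[0,0,0,0,0,8.5,0,0,0,0,0,0,17,0,0,0,0,0,0,25.5,0,0,0,0,0,0,34,0,0,0,0,0,0,42.5,0,0,0,0,0,0,51,0,0,0,0,0,0,59.5,0,0,0,0,0,0,68,0]'

```text
t: 19.85
eef_pos: [0.4563, -0.0689, 0.0823]
tool_rot: [0.0, 0.574, 0.819, -0.0]
contact_force: [0.1, 0.5, 0.1]
gripper_width: 0.0
grasp_force: 0.0
```

>>> arm_command --commands '[0,0,0,0,0,8.5,0,0,0,0,0,0,17,0,0,0,0,0,0,25.5,0,0,0,0,0,0,34,0,0,0,0,0,0,42.5,0,0,0,0,0,0,51,0,0,0,0,0,0,59.5,0,0,0,0,0,0,68,0]'

```text
t: 20.65
eef_pos: [0.4564, -0.0688, 0.0824]
tool_rot: [0.0, 0.934, 0.358, 0.0]
contact_force: [0.2, -0.0, -0.1]
gripper_width: -0.003
grasp_force: 0.0
```

>>> arm_command --commands '[0,0,0,0,0,8.5,0,0,0,0,0,0,17,0,0,0,0,0,0,25.5,0,0,0,0,0,0,34,0,0,0,0,0,0,42.5,0,0,0,0,0,0,42.5,0]'

```text
t: 21.25
eef_pos: [0.4564, -0.0687, 0.0823]
tool_rot: [0.0, 1.0, -0.001, 0.0]
contact_force: [-0.3, -0.3, 0.2]
gripper_width: 0.001
grasp_force: 0.0
```

```bash
python3 st.py
```

```text
21.25 [ 0.4564 -0.0687  0.0823] f [-0.2508 -0.341   0.2056] rad 0.3480274279897733 tan -0.24092349090755114
tool y az -90.14743430863017 phi -91.6456461042061 r 0.04153907323422005 q [-0.4931  0.3442  0.6093  2.1919 -0.3087  0.6872 -1.2436]
line n 113 mean az 37.077845144040474 dir az 33.93865806025933 r 0.011752713344148734
```

>>> arm_command --commands '[0.0012,0,0.0283,0,0,0,0,0.0012,-0.009,0.0283,0,0,0,0,0.0012,-0.0125,0.0283,0,0,0,0,0.0012,-0.0155,0.0283,0,0,0,0,0.0051,-0.0158,0.0283,0,0,-8.5,0,0.0089,-0.0166,0.0283,0,0,-17,0,0.0125,-0.0181,0.0283,0,0,-25.5,0,0.0159,-0.02,0.0283,0,0,-34,0]'

```text
t: 22.1
eef_pos: [0.4729, -0.0502, 0.0547]
tool_rot: [0.001, 0.955, 0.297, 0.001]
contact_force: [1.2, -4.3, -4.7]
gripper_width: 0.002
grasp_force: 2.3
```

>>> arm_command --commands '[0.0039,-0.0006,0,0,0,-8.5,0,0.0077,-0.0014,0,0,0,-17,0,0.0113,-0.0029,0,0,0,-25.5,0,0.0147,-0.0048,0,0,0,-34,0,0.0177,-0.0072,0,0,0,-42.5,0,0.0204,-0.01,0,0,0,-51,0,0.0226,-0.0132,0,0,0,-59.5,0,0.0243,-0.0167,0,0,0,-68,0]'

```text
t: 22.9
eef_pos: [0.4855, -0.0214, 0.0553]
tool_rot: [0.002, 0.625, 0.78, 0.001]
contact_force: [4.1, -0.9, -3.8]
gripper_width: 0.001
grasp_force: 1.8
```

```bash
python3 st.py
```

```text
22.9 [ 0.4855 -0.0214  0.0553] f [ 4.138  -0.9405 -3.7714] rad 3.8601794767563016 tan -1.762688406854922
tool y az 12.611282762542395 phi 11.737910778263155 r 0.028475953119856654 q [-0.1618  0.377   0.092   2.1336 -0.056   0.628   0.189 ]
line n 146 mean az 145.3592547043179 dir az 138.45314030151113 r 0.010652166148542364
```

>>> arm_command --commands '[0.0039,-0.0004,0,0,0,-8.5,0,0.0077,-0.0012,0,0,0,-17,0,0.0113,-0.0026,0,0,0,-25.5,0,0.0147,-0.0045,0,0,0,-34,0,0.0177,-0.0069,0,0,0,-42.5,0,0.0204,-0.0097,0,0,0,-51,0,0.0226,-0.0129,0,0,0,-59.5,0,0.0243,-0.0164,0,0,0,-68,0]'

```text
t: 23.75
eef_pos: [0.4637, 0.0002, 0.0553]
tool_rot: [0.002, 0.083, 0.997, 0.001]
contact_force: [1.2, 3.5, 0.1]
gripper_width: 0.003
grasp_force: 1.9
```

```bash
python3 st.py
```

```text
23.75 [0.4637 0.0002 0.0553] f [1.1762 3.4534 0.0966] rad 3.6270711544061918 tan -0.3922885622061083
tool y az 80.49902021970398 phi 77.3639151252971 r 0.028037489608724774 q [ 0.0381  0.356  -0.2033  2.1656  0.1201  0.6258  1.1549]
line n 165 mean az -143.94592813181873 dir az -159.65945390417392 r 0.011068504292980721
```

>>> arm_command --commands '[0.0039,-0.0005,0,0,0,-8.5,0,0.0077,-0.0014,0,0,0,-17,0,0.0113,-0.0028,0,0,0,-25.5,0,0.0147,-0.0047,0,0,0,-34,0,0.0177,-0.0072,0,0,0,-42.5,0]'

```text
t: 24.3
eef_pos: [0.4439, -0.0039, 0.0551]
tool_rot: [0.001, -0.283, 0.959, 0.0]
contact_force: [-1.6, 5.5, 5.7]
gripper_width: -0.004
grasp_force: 2.6
```

>>> arm_command --commands '[0,0.006,0,0,0,0,0,0,0.018,-0.04,0,0,8,0,0,0.018,-0.06,0,0,12,0,0,0.018,-0.06,0,0,12,0]'

```text
t: 24.7
eef_pos: [0.4352, 0.0102, 0.1167]
tool_rot: [0.003, -0.176, 0.984, -0.001]
contact_force: [-0.2, 0.5, 0.4]
gripper_width: 0.002
grasp_force: 0.0
```

```bash
sed -i 's/z=.085;/z=.0878;/' st.py; python3 st.py; python3 - <<'E'
from h import *
w=read_camera("wrist"); t=read_camera("top")
p=proj(w,[.4576,-.0272,.0878]); print(p)
u,v=map(int,np.round(p)); x0,y0=max(u-50,0),max(v-40,0); cr=cv2.resize(w["img"][y0:v+60,x0:u+70],None,fx=5,fy=5,interpolation=cv2.INTER_CUBIC)
cv2.drawMarker(cr,(int((p[0]-x0+.5)*5),int((p[1]-y0+.5)*5)),(0,255,0),0,14,1)
print(x0,y0,cr.shape); cv2.imwrite("pics/w5.png",np.clip(cr[:,:,::-1]*1.4,0,255).astype(np.uint8))
E
```

```text
24.7 [0.4352 0.0102 0.1167] f [-0.2203  0.5349  0.4457] rad 0.5721851553566542 tan -0.08538545639193332
tool y az 110.32838282198615 phi 120.87114402138153 r 0.04356182941264079 q [ 0.1667  0.2223 -0.3736  2.1722  0.1193  0.7604  1.6409]
line n 77 mean az -103.53900684749438 dir az -109.7602961787989 r 0.011941137204826856
[258.2743 234.2094]
208 194 (500, 600, 3)
```

View pics/w5.png

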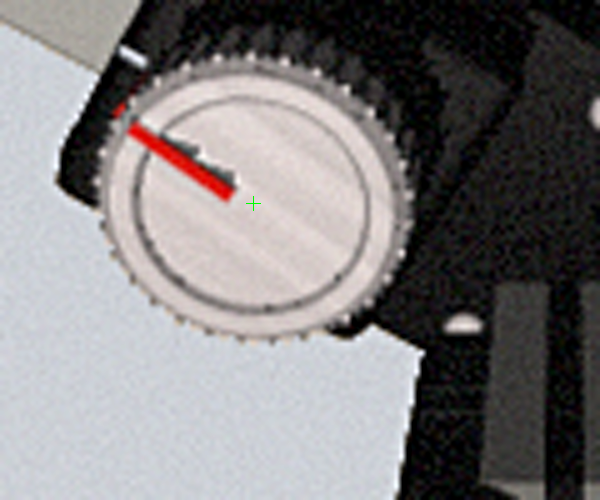

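```bash
python3 - <<'E'
from h import *
w=read_camera("wrist"); f=lambda x,y,z: onz(w,208+x/5-.5,194+y/5-.5,z)[:2]
C=f(255,198,.0878);a=f(232,195,.0878);b=f(131,128,.0878);t=f(133,57,.062)
az=lambda d: np.degrees(np.arctan2(d[1],d[0]))
print(C,"C-b",az(b-C),np.hypot(*(b-C)),"a-b",az(b-a),"C-a",a-C,"tick",t,az(t-C),np.hypot(*(t-C)))
# rail edges: carriage block corner
print("corner",f(60,185,.062),f(425,348,.042))
E
```

```text
[ 0.4544 -0.0274] C-b -102.062736409562 0.019065703440686185 a-b -106.66853613694617 C-a [ 0.0007 -0.0031] tick [ 0.4517 -0.0523] -96.33086740226668 0.02505875550286997
corner [ 0.4758 -0.0572] [0.4943 0.0069]
```

>>> arm_command --commands '[0,-0.02,0,0,0,8.5,0,0.005,-0.045,0,0,0,17,0,0.012,-0.07,0,0,0,25.5,0,0.0207,-0.088,0,0,0,34,0,0.0207,-0.088,0,0,0,42.5,0,0.0207,-0.088,0,0,0,51,0,0.0207,-0.088,0,0,0,59.5,0,0.0207,-0.088,0,0,0,68,0]'

```text
t: 25.7
eef_pos: [0.4442, -0.08, 0.1127]
tool_rot: [-0.001, 0.404, 0.915, -0.001]
contact_force: [0.6, 0.1, 0.2]
gripper_width: -0.001
grasp_force: 0.0
```

>>> arm_command --commands '[0,0,0,0,0,8.5,0,0,0,0,0,0,17,0,0,0,0,0,0,25.5,0,0,0,0,0,0,34,0,0,0,0,0,0,42.5,0,0,0,0,0,0,51,0,0,0,0,0,0,53,0,0,0,0,0,0,53,0]'

```text
t: 26.5
eef_pos: [0.4444, -0.0798, 0.1129]
tool_rot: [-0.001, 0.768, 0.641, -0.001]
contact_force: [-0.2, 0.1, -0.6]
gripper_width: 0.001
grasp_force: 0.0
```

>>> arm_command --commands '[0,0,0.03,0,7.5,0,0,0,0,0.055,0,15,0,0,0,0,0.055,0,15,0,0]'

```text
t: 26.8
eef_pos: [0.4431, -0.0817, 0.0562]
tool_rot: [-0.086, 0.762, 0.634, 0.1]
contact_force: [-0.5, -0.4, 0.4]
gripper_width: 0.001
grasp_force: 0.0
```

```bash
cat > s2.py <<'E'
from h import *
o=get_obs(); R=Rm(o); u=np.array([np.cos(np.radians(79.4)),np.sin(np.radians(79.4)),0]); n=np.array([u[1],-u[0],0])
tip=o["eef_pos"]-.029*R[:,2]; A=np.array([.4565,-.0273,0]); d=tip-A
print(round(o["t"],2),"tcp",o["eef_pos"],"tip",tip,"along,side from start axis",d@u,d@n,"f along",o["contact_force"]@u,o["contact_force"])
print("tool x az",np.degrees(np.arctan2(R[1,0],R[0,0])),"z",R[:,2],"u,n,z in tool",R.T@u,R.T@n,R.T@[0,0,1],"q",o["q"])
E
python3 s2.py; python3 - <<'E'
from h import *
w=read_camera("top"); h=cv2.cvtColor(w["img"],cv2.COLOR_RGB2HSV)
E
```

```text
26.8 tcp [ 0.4431 -0.0817  0.0562] tip [ 0.4418 -0.0891  0.0842] along,side from start axis -0.06349041894120908 -0.0030453520388264536 f along -0.5354915114096745 [-0.5076 -0.4498  0.4218]
tool x az 79.49604346076418 z [ 0.0438  0.2578 -0.9652] u,n,z in tool [0.9652 0.0027 0.2614] [-0.0016  1.     -0.0044] [ 0.2614 -0.0038 -0.9652] q [ 0.3083  0.3693 -0.0691  2.1811 -0.4007  0.6517  0.3882]
```

>>> arm_command --commands '[-0.0076,0.003,0.028,0,0,0,0,-0.0076,0.003,0.028,0,0,0,0,0.004,0.003,0.0311,0,0,0,0,0.0098,0.003,0.0327,0,0,0,0,0.0098,0.003,0.0327,0,0,0,0]'

```text
t: 27.35
eef_pos: [0.4521, -0.0607, 0.0309]
tool_rot: [-0.083, 0.76, 0.637, 0.101]
contact_force: [0.5, 0.4, -0.9]
gripper_width: 0.003
grasp_force: 0.0
```

```bash
python3 s2.py; python3 - <<'E'
from h import *
w=read_camera("scene"); o=get_obs(); p=proj(w,[.457,-.05,.05]); u,v=map(int,p)
cr=cv2.resize(w["img"][v-45:v+40,u-80:u+40],None,fx=6,fy=6,interpolation=cv2.INTER_CUBIC)
cv2.imwrite("pics/s6.png",np.clip(cr[:,:,::-1]*1.5,0,255).astype(np.uint8))
E
```

```text
27.35 tcp [ 0.4521 -0.0607  0.0309] tip [ 0.4508 -0.0681  0.059 ] along,side from start axis -0.04114863694552177 0.0018539628157321006 f along 0.5176099620940537 [ 0.4516  0.4421 -0.8985]
tool x az 79.99620105089808 z [ 0.0467  0.255  -0.9658] u,n,z in tool [0.9658 0.01   0.2592] [-0.01    0.9999 -0.001 ] [ 0.2592  0.0016 -0.9658] q [ 0.2759  0.4176 -0.0915  2.1925 -0.4214  0.5772  0.377 ]
```

View pics/s6.png

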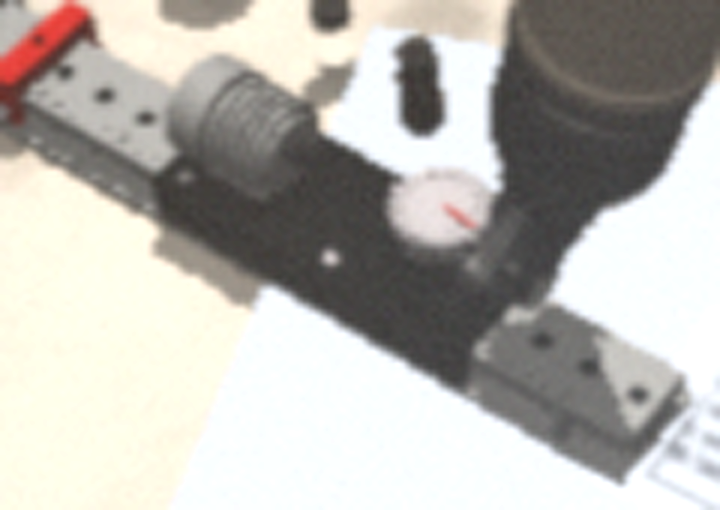

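>>> arm_command --commands '[-0.001,-0.002,0.0039,0,0,0,0,0.001,-0.002,0.0044,0,0,0,0,0.003,-0.002,0.0049,0,0,0,0,0.005,-0.002,0.0055,0,0,0,0,0.007,-0.002,0.006,0,0,0,0]'

```text
t: 27.9
eef_pos: [0.4508, -0.0552, 0.0258]
tool_rot: [-0.083, 0.761, 0.635, 0.1]
contact_force: [-2.5, -4.9, 2.3]
gripper_width: -0.001
grasp_force: 2.6
```

```bash
python3 s2.py
```

```text
27.9 tcp [ 0.4508 -0.0552  0.0258] tip [ 0.4494 -0.0625  0.0538] along,side from start axis -0.03592479910039829 -0.0004872913450856532 f along -5.310734600699354 [-2.55   -4.9257  2.3081]
tool x az 79.71443465767543 z [ 0.0463  0.2535 -0.9662] u,n,z in tool [0.9662 0.0054 0.2577] [-0.0053  1.     -0.0012] [ 0.2577  0.0002 -0.9662] q [ 0.2666  0.4239 -0.0953  2.2012 -0.4268  0.5593  0.368 ]
```

>>> arm_command --commands '[0.002,0,0.0005,0,0,0,0,0.005,0,0.0013,0,0,0,0,0.008,0,0.0021,0,0,0,0,0.011,0,0.0029,0,0,0,0,0.014,0,0.0037,0,0,0,0]'

```text
t: 28.4
eef_pos: [0.4535, -0.0411, 0.0258]
tool_rot: [-0.083, 0.761, 0.635, 0.1]
contact_force: [-1.4, -4.8, 1.2]
gripper_width: 0.0
grasp_force: 2.6
```

```bash
python3 s2.py; cat > gap.py <<'E'
from h import *
c=read_camera("top"); g=c["img"].astype(int); u=np.array([np.cos(np.radians(79.4)),np.sin(np.radians(79.4))])
# brightness profile along the rail centreline near the stop, z=.042 (saddle) : rail bright, stop red, carriage dark
S=np.array([.5014,.2051])
for off in (-.018,.018):
    n=np.array([u[1],-u[0]])*off; row=[]
    for s in np.arange(-.115,.012,.004):
        P=S+u*s+n; x=proj(c,[*P,.036]); px=cv2.getRectSubPix(c["img"],(1,1),(float(x[0]),float(x[1])))[0,0]
        row.append(f"{int(s*1000)}:{px[0]}/{px[1]}")
    print(off,*row)
E
python3 gap.py
```

```text
28.4 tcp [ 0.4535 -0.0411  0.0258] tip [ 0.4521 -0.0485  0.0539] along,side from start axis -0.021614189848285954 -0.0004240377540070693 f along -4.982854236097754 [-1.4303 -4.8017  1.1585]
tool x az 79.69063895193568 z [ 0.0466  0.2533 -0.9663] u,n,z in tool [0.9663 0.0049 0.2575] [-0.0049  1.     -0.0008] [ 0.2575  0.0005 -0.9663] q [ 0.2389  0.422  -0.0999  2.2049 -0.4302  0.5491  0.3399]
-0.018 -115:59/57 -111:58/56 -107:59/57 -103:58/56 -98:58/56 -94:69/67 -90:75/74 -86:75/73 -82:75/73 -78:84/82 -74:102/99 -70:114/111 -66:118/115 -62:113/111 -58:114/112 -54:111/109 -50:115/112 -46:114/111 -42:110/106 -38:116/113 -34:119/116 -30:116/113 -26:113/110 -22:116/112 -18:119/116 -14:113/110 -10:102/99 -6:90/65 -2:125/36 1:148/37 5:148/39 9:133/58
0.018 -115:75/73 -111:75/73 -107:76/73 -103:73/72 -98:73/72 -94:83/82 -90:94/91 -86:96/93 -82:95/93 -78:99/97 -74:115/111 -70:126/122 -66:128/125 -62:129/126 -58:127/123 -54:127/123 -50:128/124 -46:129/125 -42:127/123 -38:127/123 -34:128/125 -30:128/125 -26:126/123 -22:127/124 -18:127/124 -14:127/123 -10:115/112 -6:99/74 -2:129/41 1:149/38 5:148/41 9:137/69
```

>>> arm_command --commands '[0.004,0,0.0011,0,0,0,0,0.01,0,0.0027,0,0,0,0,0.016,0,0.0043,0,0,0,0,0.022,0,0.0059,0,0,0,0,0.028,0,0.0075,0,0,0,0,0.034,0,0.0091,0,0,0,0,0.039,0,0.0104,0,0,0,0,0.042,0,0.0112,0,0,0,0]'

```text
t: 29.25
eef_pos: [0.4618, 0.0021, 0.0259]
tool_rot: [-0.083, 0.761, 0.635, 0.1]
contact_force: [1.5, -5.1, -0.5]
gripper_width: -0.004
grasp_force: 2.6
```

```bash
python3 s2.py;python3 gap.py
```

```text
29.25 tcp [0.4618 0.0021 0.0259] tip [ 0.4604 -0.0052  0.0539] along,side from start axis 0.022411843884407062 -0.0002401419933114474 f along -4.771201781903443 [ 1.4782 -5.1307 -0.5071]
tool x az 79.72725967484695 z [ 0.0473  0.2535 -0.9662] u,n,z in tool [0.9662 0.0054 0.2579] [-0.0055  1.     -0.0001] [ 0.2579  0.0013 -0.9662] q [ 0.1522  0.4194 -0.1123  2.21   -0.4383  0.5209  0.2533]
-0.018 -115:50/47 -111:48/46 -107:50/48 -103:49/47 -98:49/47 -94:48/46 -90:44/42 -86:49/47 -82:56/53 -78:56/55 -74:56/54 -70:55/53 -66:56/54 -62:56/54 -58:55/53 -54:55/53 -50:61/59 -46:71/69 -42:73/71 -38:72/70 -34:77/75 -30:94/91 -26:109/106 -22:115/112 -18:117/114 -14:112/109 -10:101/98 -6:89/64 -2:124/35 1:147/37 5:146/38 9:131/57
0.018 -115:50/48 -111:49/47 -107:49/47 -103:49/47 -98:49/47 -94:49/46 -90:50/47 -86:60/58 -82:71/69 -78:75/73 -74:77/75 -70:74/71 -66:74/72 -62:76/74 -58:74/72 -54:74/72 -50:77/75 -46:90/88 -42:94/92 -38:95/93 -34:95/92 -30:104/101 -26:120/116 -22:126/122 -18:126/123 -14:125/122 -10:114/112 -6:98/74 -2:127/40 1:148/37 5:146/40 9:135/68
```

>>> arm_command --commands '[0.003,0,0.0008,0,0,0,0,0.006,0,0.0016,0,0,0,0,0.009,0,0.0024,0,0,0,0,0.012,0,0.0032,0,0,0,0,0.015,0,0.004,0,0,0,0,0.017,0,0.0045,0,0,0,0,0.018,0,0.0048,0,0,0,0]'

```text
t: 30.0
eef_pos: [0.4653, 0.0203, 0.026]
tool_rot: [-0.083, 0.761, 0.635, 0.1]
contact_force: [1.7, -5.8, -0.7]
gripper_width: 0.002
grasp_force: 2.5
```

```bash
python3 s2.py;python3 gap.py
```

```text
30.0 tcp [0.4653 0.0203 0.026 ] tip [0.4639 0.013  0.054 ] along,side from start axis 0.040925922129570594 -0.0001294771488366239 f along -5.378728089819071 [ 1.6584 -5.7825 -0.6867]
tool x az 79.72047042393606 z [ 0.0477  0.2536 -0.9661] u,n,z in tool [0.9661 0.0052 0.258 ] [-0.0054  1.      0.0003] [ 0.258   0.0016 -0.9661] q [ 0.1145  0.4196 -0.1157  2.2094 -0.4406  0.5101  0.2156]
-0.018 -115:60/58 -111:62/59 -107:53/49 -103:48/46 -98:48/46 -94:49/46 -90:48/45 -86:48/45 -82:47/45 -78:47/45 -74:42/41 -70:40/39 -66:46/44 -62:56/54 -58:57/54 -54:58/56 -50:57/55 -46:56/54 -42:58/56 -38:56/54 -34:56/54 -30:61/59 -26:71/69 -22:71/69 -18:70/68 -14:76/74 -10:87/83 -6:87/60 -2:123/35 1:146/36 5:146/38 9:131/56
0.018 -115:57/53 -111:54/52 -107:49/47 -103:48/46 -98:49/47 -94:49/47 -90:49/47 -86:48/47 -82:49/46 -78:47/45 -74:47/45 -70:50/48 -66:62/60 -62:71/70 -58:75/73 -54:75/73 -50:72/71 -46:74/72 -42:73/71 -38:71/69 -34:74/71 -30:79/77 -26:91/88 -22:95/93 -18:95/92 -14:95/93 -10:92/89 -6:92/67 -2:127/40 1:148/37 5:145/39 9:135/68
```

>>> arm_command --commands '[0.001,0,0.0003,0,0,0,0,0.002,0,0.0005,0,0,0,0,0.003,0,0.0008,0,0,0,0,0.004,0,0.0011,0,0,0,0]'

```text
t: 30.45
eef_pos: [0.466, 0.0242, 0.026]
tool_rot: [-0.083, 0.761, 0.635, 0.1]
contact_force: [1.6, -4.4, -0.6]
gripper_width: -0.0
grasp_force: 2.5
```

>>> arm_command --commands '[0.001,0,0.0003,0,0,0,0,0.002,0,0.0005,0,0,0,0]'

```text
t: 30.65
eef_pos: [0.4664, 0.0262, 0.026]
tool_rot: [-0.083, 0.761, 0.635, 0.1]
contact_force: [1.2, -6.1, -3.7]
gripper_width: 0.003
grasp_force: 2.5
```

>>> arm_command --commands '[0.001,0,0.0003,0,0,0,0,0.002,0,0.0005,0,0,0,0]'

```text
t: 30.85
eef_pos: [0.4668, 0.0282, 0.026]
tool_rot: [-0.083, 0.761, 0.635, 0.1]
contact_force: [2.0, -5.1, -1.9]
gripper_width: -0.005
grasp_force: 2.5
```

>>> arm_command --commands '[0.001,0,0.0003,0,0,0,0,0.002,0,0.0005,0,0,0,0]'

```text
t: 31.05
eef_pos: [0.4672, 0.0301, 0.026]
tool_rot: [-0.083, 0.761, 0.635, 0.1]
contact_force: [1.9, -8.1, -3.3]
gripper_width: 0.004
grasp_force: 4.3
```

>>> arm_command --commands '[0.001,0,0.0003,0,0,0,0,0.002,0,0.0005,0,0,0,0]'

```text
t: 31.25
eef_pos: [0.4673, 0.0302, 0.0259]
tool_rot: [-0.082, 0.762, 0.635, 0.1]
contact_force: [-2.1, -15.3, 1.1]
gripper_width: 0.0
grasp_force: 7.2
```

```bash
python3 s2.py;python3 gap.py | cut -c1-2000 | grep -o -- '-[23][0-9]:.*'
```

```text
31.25 tcp [0.4673 0.0302 0.0259] tip [0.4659 0.023  0.0539] along,side from start axis 0.05112242009196524 -2.9164910801782357e-05 f along -15.475885528132745 [ -2.1461 -15.3429   1.1493]
tool x az 79.60810072360867 z [ 0.0481  0.2515 -0.9667] u,n,z in tool [0.9667 0.0031 0.2561] [-0.0035  1.      0.001 ] [ 0.2561  0.0019 -0.9667] q [ 0.0898  0.4198 -0.1147  2.2087 -0.4397  0.5036  0.1899]
-38:53/51 -34:52/50 -30:52/50 -26:52/51 -22:55/53 -18:68/65 -14:72/70 -10:70/68 -6:72/67 -2:95/57 1:132/42 5:143/36 9:130/56
-38:74/71 -34:68/65 -30:69/67 -26:73/72 -22:70/67 -18:80/79 -14:93/90 -10:94/92 -6:94/91 -2:106/80 1:133/51 5:145/40 9:135/68
```

>>> arm_command --commands '[-0.003,0,-0.0008,0,0,0,0,-0.015,0,-0.004,0,0,0,0,-0.03,0,-0.008,0,0,0,0,-0.02,0,-0.05,0,0,0,0,-0.01,0,-0.09,0,0,0,0,-0.01,0,-0.09,0,0,0,0]'

```text
t: 31.9
eef_pos: [0.4639, 0.0006, 0.115]
tool_rot: [-0.081, 0.76, 0.636, 0.103]
contact_force: [1.9, -0.3, -0.1]
gripper_width: -0.001
grasp_force: 0.0
```

```bash
python3 s2.py; python3 gap.py | grep -o -- '-[23][0-9]:.*'; python3 - <<'E'
from h import *
# screw line and centre after the move, wrist camera
u=np.array([.184,.983]); A=np.array([.4565,-.0273])+u*.0885; w=read_camera("wrist"); h=cv2.cvtColor(w["img"],cv2.COLOR_RGB2HSV)
m=((h[...,1]>140)&(h[...,2]>50)&((h[...,0]<8)|(h[...,0]>172))); v,uu=np.nonzero(m)
P=np.array([onz(w,a,b,.0878)[:2] for a,b in zip(uu,v)]); k=np.hypot(*(P-A).T)<.03; P=P[k]; print(len(P))
if len(P)>3:
    e=np.linalg.svd(P-P.mean(0))[2][0]; d=P.mean(0)-A; e*=np.sign(e@d); print("line dir",np.degrees(np.arctan2(e[1],e[0])),"mean",np.degrees(np.arctan2(d[1],d[0])))
E
```

```text
31.9 tcp [0.4639 0.0006 0.115 ] tip [ 0.4624 -0.0068  0.143 ] along,side from start axis 0.02123180473948455 0.0020219215170347573 f along 0.0502821662452336 [ 1.9414 -0.3122 -0.0961]
tool x az 79.8800288886758 z [ 0.0536  0.2546 -0.9656] u,n,z in tool [0.9656 0.0063 0.2601] [-0.0081  0.9999  0.0059] [ 0.2601  0.0078 -0.9656] q [ 0.1159  0.255  -0.0618  2.1582 -0.3743  0.7238  0.1601]
-38:53/51 -34:52/50 -30:53/50 -26:52/50 -22:55/53 -18:69/67 -14:71/68 -10:70/68 -6:71/67 -2:94/56 1:131/41 5:143/37 9:130/55
-38:73/71 -34:68/65 -30:69/67 -26:74/71 -22:69/67 -18:80/78 -14:92/90 -10:94/91 -6:93/91 -2:104/79 1:133/50 5:143/38 9:134/67
78
line dir -108.0038212031696 mean -97.68904836584582
```

```bash
python3 -c "
from station import hand_in
print(hand_in())"
```

```text
the job is handed in; nothing more can be done
None
```

I loosened the thumbscrew about two full turns by fingertip, give or take about 5°, slid the carriage gently against the red stop, backed the arm clear and handed the job in at about 32 s. While finding the fingertip height I pressed straight down on the screw head with about 46 N. I believe only the fingertips touched it, but that is above the 40 N limit set for the arm and gripper body.

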